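# Turn a varnished egg over between rack and cover

## Task

On the craft table a wooden egg rests in a small rack with a handle tab, on a sloping stand, with a loose cover lying on it. Without the gripper touching the egg, pinch the two tabs together, turn rack and cover over as one and lay them cover-side down on the empty sloping tray; then take the rack alone by the side edges of its wider tab, lift it off square to the slope and put it back on the stand it came from, either way up, so that the egg is left lying in the cover on the tray.

Things in the scene. Friction and masses are not known exactly. Their poses are not given: they have to be found in the camera images.
- rack: Pale wood half-box, 56 x 70 x 24 mm in x, y, z. Origin: centre of underside; z out of its 20 mm deep pocket; x down the 50-degree slope of its stand, away from its tab. Tab: x -28 to -78, 40 wide in y, z 16 to 24. The stand's board (80 wide, face at z 0, falling away from the robot) spans x -22 to two foot stops at x 28, 45 high; free air under the tab.
- cover: Loose pale wood half-box lying upside down on the rack, edges flush, 56 x 70 x 28 mm, slot in its floor. Origin: centre of outer floor; z into its 24 mm deep pocket; x as the rack's. Flat rims meet at its z 28: nothing keys them together. Tab: x -28 to -78, 28 wide in y, z 20 to 28, against the rack's wider tab: both together are 16 thick.
- tray: Fixed wood sloping tray, empty, 130 mm wide, 8 mm side rims. Origin: on its board's face, 120 mm above the table; x down the 50-degree slope, away from the robot; z out of the board. Board spans x -22 to two foot stops at x 32, 45 mm high; free air above the upper edge. Best place for the cover: its origin and axes on these.
- egg: Dark wooden egg, 42 mm thick, 56 mm long, lying along y in the rack under the cover. Origin: its centre.
Mind the look-alikes: they are no part of the job. Leave any purple look-alike of the rack alone. What is shaped like the cover but pink or purple is not meant.

How it is judged:
By the outcome, as a careful person would: the job done as asked, in the order asked, and still so for the second after the job is handed in, with the robot touching nothing.
It also fails if it takes over 64 s, if anything falls off the work surface, if the arm or the gripper's body presses on something with over 40 N, if the wrist force passes 120 N, or if a joint passes its speed limit or range.

## Robot

A 7-joint arm with a two-finger parallel gripper is mounted at the origin on the work surface. World frame = base frame: x ahead of the robot, y to its left, z up, the work surface at z = 0. Lengths are in m, angles in rad, forces in N, time in s.
With the tool pointing down it reaches from about 0.4 to 0.9 m from the base axis. Payload 5.5 kg.
Tool frame: the origin (TCP) lies midway between the tips of the shut fingers; the grasp point (between the pads) lies 19 mm behind it; z points along the fingers, y is the line along which they close (so a half turn about z gives the same grasp; the last joint's range is limited). The gripper opens to 85 mm and grips with 20 to 120 N. Pads are 22 mm wide; open, the fingers measure 114 mm over their backs; the gripper's body (76 mm by 85 mm) begins 54 mm behind the grasp point. The pads swing forward as they close: fully open they stand 13 mm farther back than shut.
Start: joints at [1.581, 0.501, -0.427, 1.55, 0.221, 1.138, -0.21], TCP at [0.163, -0.629, 0.231] pointing down, gripper open.
Joint ranges: [-2.88, 2.88], [-0.31, 2.03], [-1.54, 1.56], [0.2, 2.42], [-1.41, 4.55], [0.19, 2.02], [-2.57, 2.57]. Speed limits (rad/s): [2.57, 2.57, 3.14, 3.14, 3.14, 3.14, 3.14].

## Interface

Orientations are given as a 3x3 rotation matrix whose columns are the frame's x, y, z axes.
In Python, from station import bot gives the robot as it stands. The module is installed in compiled form; this text tells all that it offers.
- The arm moves only by the tool servo_tool, never from a script. Its argument "series" is a list that holds one entry, the list of rows, each a list of 7 numbers: the shift along the world's x, y, z in m, then the turn, a rotation vector about the world's x, y, z in degrees, then the opening, from -1 (shut) to 1 (fully open). In form: [[[tx, ty, tz, ax, ay, az, fingers], ...]]. A call has 1 to 10 rows; each row is the pose to reach, as a shift and turn from the pose commanded when the call began; what a row does not reach only later rows make up. A row lasts 1/12 s, in which the tool goes at most 41.7 mm and 7.16 degrees, less where a joint would pass 70% of its speed; a pose out of reach is approached as far as the arm can. A call with a gripper value outside its range is refused whole. The fingers move at their own pace and stop on an object; "newtons" is the grip in N (left out, the last holds). Time passes only in rows, so rows that repeat a pose let the fingers close. It gives the time, the measured TCP pose, the force, the opening and the grip force at its end, in the units of the state.
- bot.observe(): the state, without advancing time (a new reading comes with each control period).
- bot.get_image(name): name is "scene" or "top"; returns a dict with "color" (420x560x3 uint8, blue, green, red), "fx", "fy", "cx", "cy" (pixels), "k1" (the pictures are not rectified: a ray, as slopes to the right and down, at radius r is drawn at 1 + k1 r^2 times it, then the intrinsics apply), "R" (3x3) and "t" (3): a world point X has camera coordinates R X + t. Camera axes: x right, y down, z forward; pixel columns grow to the right and rows downward; lengths in m; the calibration is good to about 2 mm. A picture is of the moment at which its call begins. There is no depth.
- bot.hand_in(): hands the job in; it is judged then, once.
The state is a dict: "t": time; "joints": joint angles; "joint_velocities": joint speeds; "joint_torque": joint torques, N m; "eef_pos": TCP position; "eef_rot": TCP orientation; "force": force on the tool from outside, world axes, zero at the start; "wrist_torque": the same for the moment, N m; "grip_width": opening from 0.0 (shut) to 1.0 (fully open); "grasp_force": force on a finger pad.
Only numpy, scipy, OpenCV 4.12 (cv2) and the standard library are available. Lean on these libraries where they do the work, as an engineer would, in place of code of your own. Each camera call takes 0.05 s, during which the arm holds its last target. There are 200 camera calls.

## Working session

There is one attempt and no reset: what is moved stays moved. The work goes in short steps, Python scripts to look and compute and a tool call to move; the robot and the scene stay as the last step left them, time stands still between calls to the robot, and variables do not carry over. Pictures are saved under pics/ and viewed, at most 10 in all, crops included, and the job is handed in when it is done.

Besides the shell and the picture viewer there is one more tool, called after "Emit:" as name(argument=value, ...) on one line, values as JSON. servo_tool: Moves the arm, as the interface text tells. Its arguments: {"type":"object","properties":{"series":{"type":"array"},"newtons":{"type":"number"}},"required":["series"]}

```bash
mkdir -p pics; python3 - <<'E'
from station import bot
import cv2,numpy as np,pickle
np.set_printoptions(precision=4,suppress=True)
for n in("scene","top"):
    d=bot.get_image(n); cv2.imwrite(f"pics/{n}0.png",d["color"]); pickle.dump(d,open(f"{n}0.pkl","wb"))
    print(n,d["fx"],d["fy"],d["cx"],d["cy"],d["k1"],d["R"].tolist(),d["t"])
s=bot.observe();print(s["eef_pos"],s["eef_rot"],s["force"],s["t"],s["grip_width"])
E
```

```text
scene 440.0565239142793 440.0565239142793 277.1117972688851 204.77913476032367 -0.11559305331422891 [[-0.1787810612450307, 0.983854967875844, -0.008169108037140329], [0.6640788669400364, 0.11453830931816801, -0.7388370823004035], [-0.7259728580489343, -0.13751500967006308, -0.6738345727934301]] [ 0.1437 -0.1899  1.444 ]
top 398.2014428836292 398.2014428836292 277.6464106147791 209.7915529819782 -0.08193186833285984 [[-0.02763440751371458, -0.9995271522410002, -0.013483747786218336], [-0.9967187572080363, 0.02857836646459556, -0.07572975637015249], [0.07607929121011395, 0.011346757387539048, -0.9970372072022964]] [-0.0213  0.4781  1.024 ]
[ 0.1624 -0.6287  0.2304] [[ 0.9682  0.2501 -0.0004]
 [ 0.2501 -0.9682  0.0018]
 [ 0.0001 -0.0018 -1.    ]] [ 0.911  -0.2053 -0.1121] 0.1 1.0006492268362788
```

View pics/scene0.png

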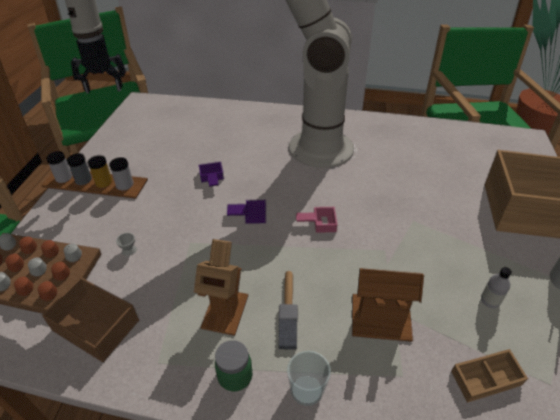

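View pics/top0.png

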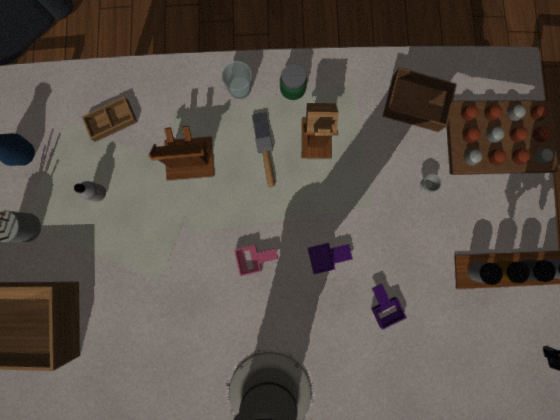

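The scene view shows the rack and cover stack on its stand at about (218,280), with the tabs up at (220,250). The empty tray is at about (388,295). In the top view they are at (320,125) and (185,158). I'll enlarge both.

```bash
python3 - <<'E'
import cv2,numpy as np
S=cv2.imread("pics/scene0.png");T=cv2.imread("pics/top0.png")
def crop(I,c,r,w=66,h=100,k=6):
    J=cv2.resize(I[r:r+h,c:c+w],None,fx=k,fy=k,interpolation=cv2.INTER_CUBIC)
    J=np.clip(J.astype(float)*1.5,0,255).astype(np.uint8)
    for i in range(0,w,10): cv2.putText(J,str(c+i),(i*k,8),0,.3,(0,255,255),1);cv2.line(J,(i*k,10),(i*k,14),(0,255,255),1)
    for i in range(0,h,10): cv2.putText(J,str(r+i),(0,i*k+4),0,.3,(0,255,255),1);cv2.line(J,(20,i*k),(26,i*k),(0,255,255),1)
    return J
cv2.imwrite("pics/stand.png",np.hstack([crop(S,188,235),crop(T,292,80)]))
cv2.imwrite("pics/tray.png",np.hstack([crop(S,345,255,85,100,5),crop(T,146,100,74,100,5)]))
E
```

```text
(no output)
```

View pics/stand.png

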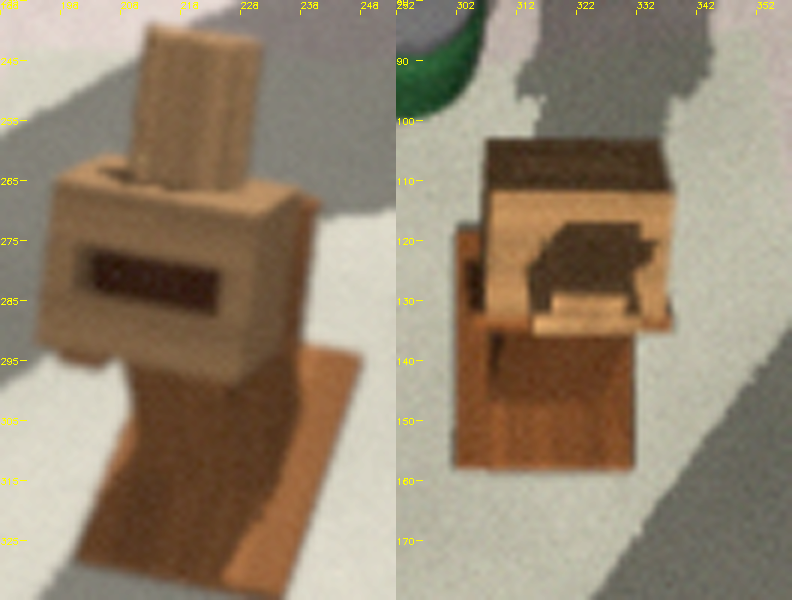

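View pics/tray.png

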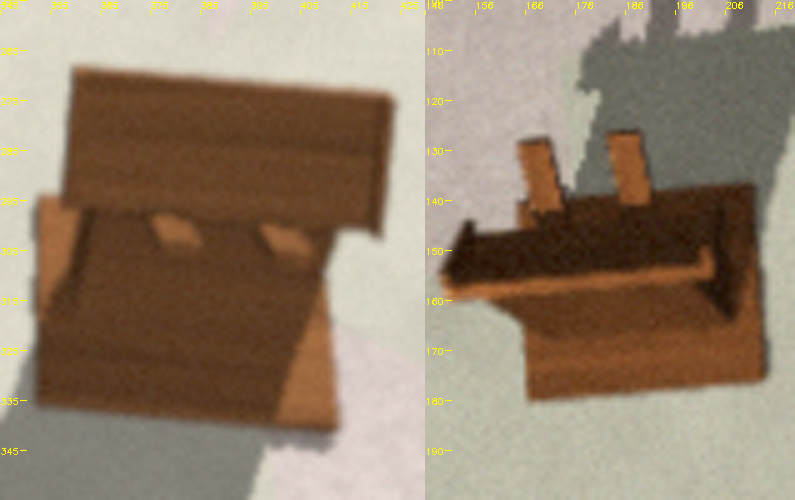

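The enlargements show:
- **Stack, scene:** cover outer-face corners at about (197.5,265.5), (229.7,270.8), (227.5,298.8) and (194.3,292.5).
- **Stack, top:** tab end at about (314.8,135.5) to (332.7,135.5).
- **Tray, scene:** top edge from (360,268.4) to (423.6,274).
- **Tray, top:** stop-tip midpoint at (176.8,127.1).

Next I'll fit the poses.

```bash
cat > h.py <<'E'
import numpy as np,cv2,pickle
from scipy.optimize import least_squares
from scipy.spatial.transform import Rotation as Ro
np.set_printoptions(precision=4,suppress=True)
cams={n:pickle.load(open(f"{n}0.pkl","rb")) for n in("scene","top")}
def proj(n,X):
    d=cams[n]; K=np.array([[d["fx"],0,d["cx"]],[0,d["fy"],d["cy"]],[0,0,1]])
    return cv2.projectPoints(np.atleast_2d(X).astype(float),cv2.Rodrigues(np.array(d["R"]))[0],np.array(d["t"]),K,np.array([d["k1"],0,0,0]))[0][:,0]
def frame(yaw,sl=50): return Ro.from_euler("zy",[yaw,sl],degrees=True).as_matrix()
def fit(obs,z=None,p0=(.75,0,.15,0)):
    def f(p):
        r=[]
        for n,X,u in obs: r+=list((proj(n,frame(p[3]*100)@(np.array(X)/1e3)+p[:3])-u)[0])
        if z is not None: r.append((p[2]-z)*1000)
        return r
    s=least_squares(f,p0,loss="soft_l1"); print(s.x[:3],"yaw",s.x[3]*100); print(np.array(f(s.x))[:2*len(obs)].reshape(-1,2)); return s.x
E
python3 - <<'E'
from h import *
S,T="scene","top"
print("rack");fit([(S,(-28,-35,52),(197.5,265.5)),(S,(-28,35,52),(229.7,270.8)),(S,(28,35,52),(227.5,298.8)),(S,(28,-35,52),(194.3,292.5)),(S,(-28,35,0),(238.5,266.3)),
(T,(28,35,52),(306.8,103.3)),(T,(28,-35,52),(336,103.3)),(T,(-28,35,52),(307.2,111.7)),(T,(-28,-35,52),(338.2,112.2)),(T,(-78,20,16),(314.8,135.5)),(T,(-78,-20,16),(332.7,135.5))])
print("tray");fit([(S,(-22,-65,4),(360,268.4)),(S,(-22,65,4),(423.6,274)),(T,(32,0,45),(176.75,127.1)),(T,(32,0,0),(179.2,141.8)),(T,(-22,65,4),(149.4,157.5)),(T,(-22,-65,4),(203.4,153.2))],z=.12)
E
```

```text
rack
[ 0.6645 -0.1458  0.1167] yaw -1.5891692017444035
[[-0.9702 -0.5855]
 [ 1.3298  0.0823]
 [-0.0922  0.1947]
 [-1.1268  0.196 ]
 [-1.2395 -0.0267]
 [-0.606   0.1247]
 [-0.6129 -0.354 ]
 [-0.0406  0.5717]
 [-0.3515 -0.4169]
 [-0.1611  0.4766]
 [-0.0952  0.2065]]
tray
[0.6195 0.2015 0.1199] yaw 2.2017951809370073
[[-0.8645 -0.1438]
 [ 0.155  -0.1319]
 [-0.1801  0.8162]
 [ 0.4524  2.9189]
 [-0.8494 -2.5914]
 [-0.2144 -1.2648]]
```

```bash
python3 - <<'E'
from h import *
S,T="scene","top"
def ray(n,u,z):
    f=lambda p:(proj(n,np.array([[p[0],p[1],z]]))[0]-u)
    return least_squares(f,[.6,.1]).x
for n,pts in (("top",[(167,179.6),(214,175.6),(301.8,157.8),(331.5,157.8)]),("scene",[(353,336),(412.4,341),(201,328.5),(235,334)])):
    P=[ray(n,u,.01) for u in pts]
    for i in(0,2):
        d=P[i+1]-P[i]; d=d if d[1]>0 else -d; print(n,P[i],P[i+1],"yaw",np.degrees(np.arctan2(-d[0],d[1])),(P[i]+P[i+1])/2)
for ze in (-6,0,8):
    print("tray",ze);fit([(S,(-22,-65,ze),(360,268.4)),(S,(-22,65,ze),(423.6,274)),(T,(32,0,45),(176.75,127.1)),(T,(32,20,45),(167.8,128)),(T,(32,-20,45),(185.8,126.2)),(T,(-22,65,0),(149.4,156.6)),(T,(-22,-65,0),(203.4,152.2))],z=.12)
E
```

```text
top [0.5675 0.2596] [0.5742 0.1325] yaw 2.993866624426757 [0.5708 0.1961]
top [ 0.615  -0.1029] [ 0.6127 -0.1821] yaw -1.6220710146168968 [ 0.6138 -0.1425]
scene [0.6901 0.1425] [0.6827 0.2676] yaw 3.366895527748236 [0.6864 0.205 ]
scene [ 0.7284 -0.1798] [ 0.728  -0.1045] yaw 0.30190237164974576 [ 0.7282 -0.1421]
tray -6
[0.6216 0.2019 0.1198] yaw 2.162366760444117
[[-0.9103 -0.2005]
 [-0.4998 -0.1966]
 [-0.3304 -0.0024]
 [ 0.412  -0.4439]
 [-1.1577  0.4448]
 [-0.6524 -1.0454]
 [-0.1697  0.4091]]
tray 0
[0.6211 0.2015 0.12  ] yaw 2.283182312378628
[[-0.9749  0.1195]
 [-0.1411  0.0283]
 [-0.2319  0.1395]
 [ 0.5045 -0.2947]
 [-1.054   0.5796]
 [-0.5261 -0.867 ]
 [-0.0056  0.5336]]
tray 8
[0.6206 0.201  0.1203] yaw 2.4753695579229866
[[-1.0793  0.5799]
 [ 0.3308  0.3258]
 [-0.0997  0.3198]
 [ 0.6282 -0.1031]
 [-0.9142  0.7485]
 [-0.3472 -0.6323]
 [ 0.2276  0.6823]]
```

Emit:
servo_tool(series=[[[0.1,0.05,0.15,0,0,0,1],[0.2,0.15,0.2,0,0,0,1],[0.25,0.25,0.22,0,0,0,0.5],[0.25,0.35,0.22,0,0,0,0.5],[0.25,0.4,0.22,0,0,0,0.5],[0.25,0.4,0.22,0,0,0,0.5],[0.25,0.4,0.22,0,0,0,0.5],[0.25,0.4,0.22,0,0,0,0.5],[0.25,0.4,0.22,0,0,0,0.5],[0.25,0.4,0.22,0,0,0,0.5]]])

```text
t: 0.93
eef_pos: [0.3627, -0.3262, 0.4113]
eef_rot: [[0.968, 0.25, -0.001], [0.25, -0.968, -0.0], [-0.001, -0.0, -1.0]]
force: [0.7, -1.0, -0.6]
grip_width: 0.751
grasp_force: 0.0
```

```bash
cat >> h.py <<'E'
RK=(np.array([.664,-.145,.1185]),frame(-1.3)); TR=(np.array([.6205,.2013,.12]),frame(2.6))
def goto(F,p_mm,sign,ax,pos=None):
    """print shift/rotvec from current to tool pose: TCP at p_mm in frame F, tool z along F x, tool y = sign*F[ax]"""
    from station import bot
    s=bot.observe(); O,R=F; z=R[:,0]; y=sign*R[:,ax]; G=np.column_stack([np.cross(y,z),y,z])
    d=O+R@(np.array(p_mm)/1e3)-s["eef_pos"]; rv=np.degrees(Ro.from_matrix(G@np.array(s["eef_rot"]).T).as_rotvec())
    print("t",s["t"],"d",d,"rv",rv,"J",np.array(s["joints"]),"F",np.array(s["force"]),"grip",s["grip_width"],s["grasp_force"])
E
python3 - <<'E'
from h import *
for sg in(1,-1): goto(RK,(-110,0,24),sg,2)
goto(RK,(-110,0,24),-1,1)
E
```

```text
t 0.9333 d [ 0.249   0.1837 -0.1932] rv [-27.301  -33.1234  71.794 ] J [ 1.2817  0.0763 -0.6397  1.6799  0.0466  1.401  -0.6824] F [ 0.691  -0.9719 -0.5832] grip 0.7508518225890389 0.0
t 0.9333 d [ 0.249   0.1837 -0.1932] rv [  35.4268  -29.2943 -100.1455] J [ 1.2817  0.0763 -0.6397  1.6799  0.0466  1.401  -0.6824] F [ 0.691  -0.9719 -0.5832] grip 0.7508518225890389 0.0
t 0.9333 d [ 0.249   0.1837 -0.1932] rv [  3.8165 -39.9793 -14.3464] J [ 1.2817  0.0763 -0.6397  1.6799  0.0466  1.401  -0.6824] F [ 0.691  -0.9719 -0.5832] grip 0.7508518225890389 0.0
```

Emit:
servo_tool(series=[[[0.1,0.09,-0.03,2,-20,-7,0.3],[0.217,0.184,-0.155,3.8,-40,-14.3,0.3],[0.217,0.184,-0.155,3.8,-40,-14.3,0.3],[0.217,0.184,-0.155,3.8,-40,-14.3,0.3],[0.217,0.184,-0.155,3.8,-40,-14.3,0.3],[0.217,0.184,-0.155,3.8,-40,-14.3,0.3],[0.217,0.184,-0.155,3.8,-40,-14.3,0.3],[0.217,0.184,-0.155,3.8,-40,-14.3,0.3],[0.217,0.184,-0.155,3.8,-40,-14.3,0.3],[0.217,0.184,-0.155,3.8,-40,-14.3,0.3]]])

```text
t: 1.77
eef_pos: [0.5793, -0.1401, 0.2531]
eef_rot: [[0.768, -0.007, 0.64], [0.004, -1.0, -0.016], [0.64, 0.015, -0.768]]
force: [0.6, -0.4, 0.6]
grip_width: 0.649
grasp_force: 0.0
```

```bash
python3 - <<'E'
from h import *
for sg in(1,-1): goto(RK,(-110,0,24),sg,2)
E
```

```text
t 1.7667 d [ 0.0324 -0.0024 -0.0349] rv [-57.8239   1.598   68.6659] J [ 0.8534  0.0867 -0.5763  2.2486 -0.7132  0.1912 -0.6173] F [ 0.643  -0.4129  0.6114] grip 0.6493952733738314 0.0
t 1.7667 d [ 0.0324 -0.0024 -0.0349] rv [ 57.6406  -1.8886 -69.3772] J [ 0.8534  0.0867 -0.5763  2.2486 -0.7132  0.1912 -0.6173] F [ 0.643  -0.4129  0.6114] grip 0.6493952733738314 0.0
```

Emit:
servo_tool(series=[[[0.01,0,-0.01,19,-0.5,-23,0.4],[0.01,0,-0.01,19,-0.5,-23,0.4],[0.01,0,-0.01,19,-0.5,-23,0.4],[0.01,0,-0.01,19,-0.5,-23,0.4],[0.01,0,-0.01,19,-0.5,-23,0.4],[0.01,0,-0.01,38,-1,-46,0.4],[0.01,0,-0.01,38,-1,-46,0.4],[0.01,0,-0.01,38,-1,-46,0.4],[0.01,0,-0.01,38,-1,-46,0.4],[0.01,0,-0.01,38,-1,-46,0.4]]])

```text
t: 2.6
eef_pos: [0.5894, -0.1461, 0.2474]
eef_rot: [[0.368, -0.677, 0.638], [-0.866, -0.499, -0.03], [0.338, -0.542, -0.77]]
force: [0.3, -0.1, -0.6]
grip_width: 0.695
grasp_force: 0.0
```

```bash
python3 - <<'E'
from h import *
for sg in(1,-1): goto(RK,(-110,0,24),sg,2)
E
```

```text
t 2.6 d [ 0.0223  0.0036 -0.0292] rv [-95.9654   3.8005 115.3011] J [ 0.2856  0.0887  0.0047  2.2476 -0.8884  0.2004 -1.516 ] F [ 0.2751 -0.0598 -0.5864] grip 0.6950478437681347 0.0
t 2.6 d [ 0.0223  0.0036 -0.0292] rv [ 19.4598  -1.1271 -22.7314] J [ 0.2856  0.0887  0.0047  2.2476 -0.8884  0.2004 -1.516 ] F [ 0.2751 -0.0598 -0.5864] grip 0.6950478437681347 0.0
```

Emit:
servo_tool(series=[[[0.01,0.001,-0.01,10,-0.5,-11,0.2],[0.022,0.004,-0.029,19.5,-1.1,-22.7,0.2],[0.022,0.004,-0.029,19.5,-1.1,-22.7,0.2],[0.022,0.004,-0.029,19.5,-1.1,-22.7,0.2],[0.022,0.004,-0.029,19.5,-1.1,-22.7,0.2],[0.022,0.004,-0.029,19.5,-1.1,-22.7,0.2],[0.022,0.004,-0.029,19.5,-1.1,-22.7,0.2],[0.022,0.004,-0.029,19.5,-1.1,-22.7,0.2]]])

```text
t: 3.27
eef_pos: [0.6114, -0.1414, 0.2178]
eef_rot: [[-0.006, -0.766, 0.643], [-1.0, -0.009, -0.02], [0.021, -0.643, -0.766]]
force: [-0.7, -0.9, 0.3]
grip_width: 0.598
grasp_force: 0.0
```

```bash
python3 - <<'E'
from h import *
from station import bot
goto(RK,(-34,0,24),-1,2)
S=bot.get_image("scene")["color"];T=bot.get_image("top")["color"]
# expected projections
O,R=RK
for X in((-28,-35,52),(-28,35,52),(-78,14,32),(-78,-14,32),(-78,20,16)):print(X,proj("scene",O+R@np.array(X)/1e3),proj("top",O+R@np.array(X)/1e3))
f=lambda I,c,r:cv2.resize(I[r:r+100,c:c+66],None,fx=6,fy=6,interpolation=cv2.INTER_CUBIC)
cv2.imwrite("pics/pre.png",np.clip(np.hstack([f(S,185,205),f(T,290,80)])*1.4,0,255))
E
```

```text
t 3.2667 d [ 0.0491 -0.0029 -0.0579] rv [ 0.2064  0.0056 -0.5136] J [ 0.0814  0.1778  0.2092  2.241  -1.3679  0.1967 -1.5702] F [-0.722  -0.8798  0.2923] grip 0.5982686614482271 0.0
(-28, -35, 52) [[196.8204 264.2409]] [[337.652 111.737]]
(-28, 35, 52) [[231.388  270.0269]] [[306.9113 112.286 ]]
(-78, 14, 32) [[226.686  241.6651]] [[317.3963 129.3317]]
(-78, -14, 32) [[213.0708 239.5331]] [[330.1217 129.1109]]
(-78, 20, 16) [[231.6075 241.1872]] [[314.5133 136.0285]][ WARN:0@1.820] global loadsave.cpp:1063 imwrite_ Unsupported depth image for selected encoder is fallbacked to CV_8U.
```

View pics/pre.png

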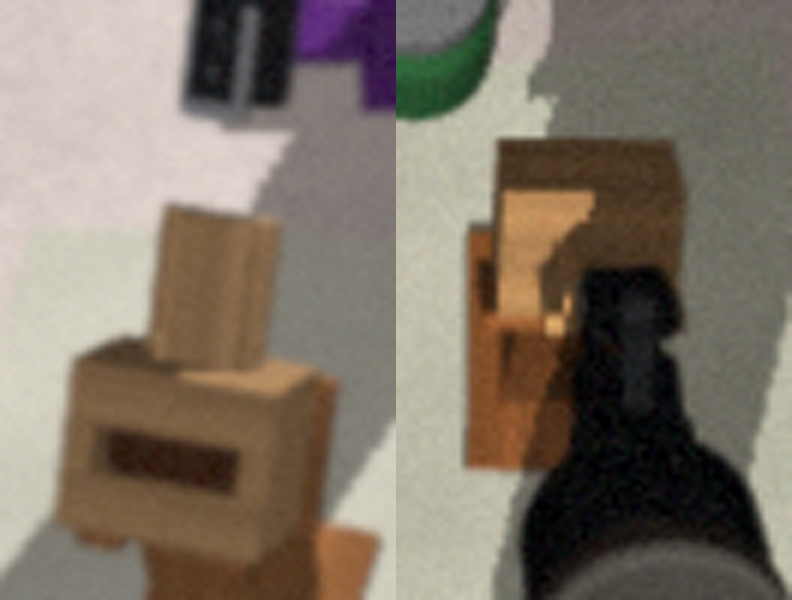

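The hand is clear of the stack. Its front finger tip is at about scene (225,224), with the tab end below it at about (213–232, 240). I'll compare the finger pixels with the prediction.

```bash
python3 - <<'E'
from h import *
from station import bot
s=bot.observe();R=np.array(s["eef_rot"]);p=np.array(s["eef_pos"])
for X in((0,0,0),(-11,-25,-8),(11,-25,-8),(-11,-40,-8),(11,-40,-8)):print(X,proj("scene",p+R@np.array(X)/1e3),proj("top",p+R@np.array(X)/1e3))
E
```

```text
(0, 0, 0) [[223.6917 224.4969]] [[324.1189 139.0846]]
(-11, -25, -8) [[226.4045 222.2246]] [[319.5078 130.0277]]
(11, -25, -8) [[215.4322 220.6376]] [[330.0087 129.7496]]
(-11, -40, -8) [[224.4445 222.8117]] [[319.6505 123.3598]]
(11, -40, -8) [[213.2882 221.1938]] [[330.2564 123.0774]]
```

Emit:
servo_tool(series=[[[0.016,-0.001,-0.019,0.1,0,-0.2,0.2],[0.032,-0.002,-0.038,0.2,0,-0.5,0.2],[0.049,-0.003,-0.058,0.2,0,-0.5,0.2],[0.049,-0.003,-0.058,0.2,0,-0.5,0.2],[0.049,-0.003,-0.058,0.2,0,-0.5,0.2],[0.049,-0.003,-0.058,0.2,0,-0.5,0.2]]])

```text
t: 3.87
eef_pos: [0.6643, -0.1483, 0.1757]
eef_rot: [[-0.008, -0.788, 0.615], [-1.0, 0.002, -0.01], [0.007, -0.615, -0.788]]
force: [-0.3, 0.1, -0.4]
grip_width: 0.6
grasp_force: 0.0
```

```bash
python3 - <<'E'
from h import *
goto(RK,(-34,0,24),-1,2)
E
```

```text
t 3.8667 d [-0.0038  0.004  -0.0158] rv [-0.6103 -2.0319 -0.3625] J [ 0.1455  0.3396  0.1307  2.1215 -1.4079  0.1911 -1.5516] F [-0.3437  0.0776 -0.4334] grip 0.6000628307875564 0.0
```

The tool sits at joint limits in this turn: q5 is at -1.41 and q6 at 0.19. I'll back off and use the other half turn of the same grasp.

Emit:
servo_tool(series=[[[-0.026,0.002,0.024,0,-1,0,0.2],[-0.052,0.004,0.048,0,-2,0,0.2],[-0.078,0.005,0.073,0,-2,0,0.2],[-0.078,0.005,0.073,-4.5,-2,5,0.2],[-0.078,0.005,0.073,-9,-2,10,0.2],[-0.078,0.005,0.073,-13,-2,15,0.2],[-0.078,0.005,0.073,-18,-2,20,0.2],[-0.078,0.005,0.073,-22,-2,25,0.2],[-0.078,0.005,0.073,-26,-2,30,0.2],[-0.078,0.005,0.073,-31,-2,36,0.2]]])

```text
t: 4.7
eef_pos: [0.5862, -0.1428, 0.2499]
eef_rot: [[0.539, -0.526, 0.658], [-0.681, -0.732, -0.028], [0.497, -0.433, -0.752]]
force: [0.2, 0.9, -0.3]
grip_width: 0.601
grasp_force: 0.0
```

Emit:
servo_tool(series=[[[0,0,0,-4.5,0,5.3,0.2],[0,0,0,-9,0,10.6,0.2],[0,0,0,-13.5,0,16,0.2],[0,0,0,-18,0,21,0.2],[0,0,0,-22.5,0,26.6,0.2],[0,0,0,-27,0,32,0.2],[0,0,0,-31.5,0,37,0.2],[0,0,0,-36,0,43,0.2],[0,0,0,-40,0,48,0.2],[0,0,0,-44,0,53,0.2]]])

```text
t: 5.53
eef_pos: [0.5861, -0.143, 0.2498]
eef_rot: [[0.667, 0.333, 0.666], [0.438, -0.899, 0.012], [0.603, 0.284, -0.746]]
force: [0.4, 0.6, -0.1]
grip_width: 0.602
grasp_force: 0.0
```

```bash
python3 - <<'E'
from h import *
goto(RK,(-110,0,24),1,2)
E
```

```text
t 5.5333 d [ 0.0256  0.0005 -0.0316] rv [-43.2701   1.9426  47.2657] J [ 0.2396  0.0831  0.0952  2.2731 -1.2286  0.253   0.3494] F [ 0.3815  0.5883 -0.0511] grip 0.6015352067376437 0.0
```

```bash
cat >> h.py <<'E'
def dirs(*ds):
    from station import bot
    z=np.array(bot.observe()["eef_rot"])[:,2]
    for d in ds:
        d=np.array(d)/np.linalg.norm(d); a=np.cross(z,d); n=np.linalg.norm(a)
        print(d,"rv",a/n*np.degrees(np.arctan2(n,z@d))); z=d
E
python3 - <<'E'
from h import *
dirs((.2,-.05,-.97),(.2,-.5,-.8),(.55,-.5,-.66),(.643,-.015,-.766))
E
```

```text
[ 0.2017 -0.0504 -0.9782] rv [-2.953  30.1129 -2.1611]
[ 0.2074 -0.5185 -0.8296] rv [-27.7872  -2.1231  -5.6199]
[ 0.5533 -0.503  -0.664 ] rv [ -4.2897 -18.8748  10.7243]
[ 0.6429 -0.015  -0.7658] rv [22.47   -0.1855 18.8655]
```

Emit:
servo_tool(series=[[[-0.01,0,0.02,-0.6,6,-0.4,0.2],[-0.02,0,0.04,-1.2,12,-0.9,0.2],[-0.03,0,0.05,-1.8,18,-1.3,0.2],[-0.03,0,0.06,-2.4,24,-1.7,0.2],[-0.03,0,0.06,-3,30,-2.2,0.2],[-0.03,0,0.06,-3,30,-2.2,0.2]]])

```text
t: 6.03
eef_pos: [0.5536, -0.1463, 0.3117]
eef_rot: [[0.836, 0.402, 0.372], [0.436, -0.9, -0.006], [0.333, 0.168, -0.928]]
force: [1.0, 1.2, -0.6]
grip_width: 0.602
grasp_force: 0.0
```

Emit:
servo_tool(series=[[[0,0,0,-6,-0.4,-1,0.2],[0,0,0,-12,-1,-2,0.2],[0,0,0,-18,-1.3,-3.5,0.2],[0,0,0,-24,-2,-5,0.2],[0,0,0,-28,-2,-5.6,0.2],[0,0,0,-28,-2,-5.6,0.2]]])

```text
t: 6.53
eef_pos: [0.5567, -0.1414, 0.3099]
eef_rot: [[0.868, 0.313, 0.385], [0.476, -0.743, -0.471], [0.139, 0.592, -0.794]]
force: [0.2, -0.4, -1.3]
grip_width: 0.601
grasp_force: 0.0
```

```bash
python3 - <<'E'
from h import *
goto(RK,(-140,0,24),1,2)
dirs((.55,-.5,-.66),(.643,-.015,-.766))
E
```

```text
t 6.5333 d [ 0.0358 -0.0004 -0.0688] rv [-9.8176  1.8997 60.0873] J [-0.1683  0.0463  0.0397  2.1018  0.8096  0.7913 -1.7725] F [ 0.1548 -0.4224 -1.2686] grip 0.6006839800521337 0.0
[ 0.5533 -0.503  -0.664 ] rv [ -5.0012 -10.6032   3.865 ]
[ 0.6429 -0.015  -0.7658] rv [22.47   -0.1855 18.8655]
```

Emit:
servo_tool(series=[[[0,0,-0.01,-2,-5,2,0.2],[0,0,-0.02,-5,-10.6,3.9,0.2],[0,0,-0.02,-5,-10.6,3.9,0.2]]])

```text
t: 6.78
eef_pos: [0.5552, -0.1426, 0.2884]
eef_rot: [[0.798, 0.241, 0.553], [0.549, -0.67, -0.5], [0.25, 0.702, -0.666]]
force: [-0.5, -1.1, 0.1]
grip_width: 0.6
grasp_force: 0.0
```

```bash
python3 - <<'E'
from h import *
goto(RK,(-140,0,24),1,2)
E
```

```text
t 6.7833 d [ 0.0372  0.0008 -0.0472] rv [-10.975   13.5036  54.9708] J [-0.205   0.0315  0.0279  2.2999  1.2918  0.6595 -2.276 ] F [-0.5442 -1.1452  0.1107] grip 0.5996603102978713 0.0
```

Emit:
servo_tool(series=[[[0.004,0,-0.005,-1.2,1.5,6.1,0.2],[0.008,0,-0.01,-2.4,3,12.2,0.2],[0.012,0,-0.015,-3.6,4.5,18.3,0.2],[0.016,0,-0.02,-4.9,6,24.4,0.2],[0.02,0,-0.025,-6.1,7.5,30.5,0.2],[0.025,0,-0.03,-7.3,9,36.6,0.2],[0.03,0,-0.036,-8.5,10.5,42.7,0.2],[0.034,0,-0.042,-9.8,12,48.9,0.2],[0.037,0.001,-0.047,-11,13.5,55,0.2],[0.037,0.001,-0.047,-11,13.5,55,0.2]]])

```text
t: 7.62
eef_pos: [0.5827, -0.1443, 0.2372]
eef_rot: [[0.314, 0.706, 0.635], [0.949, -0.239, -0.204], [0.008, 0.667, -0.745]]
force: [-1.3, 0.8, -1.2]
grip_width: 0.597
grasp_force: 0.0
```

```bash
python3 - <<'E'
from h import *
goto(RK,(-90,0,24),1,2)
E
```

```text
t 7.6167 d [ 0.0418  0.0013 -0.0344] rv [-1.1304  2.0389 17.4426] J [ 0.7341  0.1166 -0.6354  2.2968  1.4463  0.1918 -1.5659] F [-1.305   0.8405 -1.2495] grip 0.5972750859723702 0.0
```

Emit:
servo_tool(series=[[[0.01,0,-0.008,-0.3,0.5,5,0.2],[0.02,0,-0.017,-0.6,1,10,0.2],[0.03,0.001,-0.025,-0.9,1.5,14,0.2],[0.042,0.001,-0.034,-1.1,2,17.4,0.2],[0.042,0.001,-0.034,-1.1,2,17.4,0.2],[0.042,0.001,-0.034,-1.1,2,17.4,0.2],[0.042,0.001,-0.034,-1.1,2,17.4,0.2],[0.042,0.001,-0.034,-1.1,2,17.4,0.2]]])

```text
t: 8.28
eef_pos: [0.6249, -0.142, 0.203]
eef_rot: [[0.016, 0.766, 0.642], [1.0, -0.002, -0.023], [-0.017, 0.642, -0.766]]
force: [-0.9, -0.0, 0.5]
grip_width: 0.602
grasp_force: 0.0
```

```bash
python3 - <<'E'
from h import *
goto(RK,(-34,0,24),1,2)
E
```

```text
t 8.2833 d [ 0.0357 -0.0022 -0.043 ] rv [-0.0305 -0.0344  0.0957] J [ 1.2012  0.4336 -1.0913  2.1928  1.4572  0.2208 -1.0934] F [-0.9203 -0.0069  0.4891] grip 0.6022053167759226 0.0
```

Emit:
servo_tool(series=[[[0.009,-0.001,-0.011,0,0,0,0.2],[0.018,-0.001,-0.022,0,0,0,0.2],[0.027,-0.002,-0.032,0,0,0,0.2],[0.036,-0.002,-0.043,0,0,0.1,0.2],[0.036,-0.002,-0.043,0,0,0.1,0.2],[0.036,-0.002,-0.043,0,0,0.1,0.2]]])

```text
t: 8.78
eef_pos: [0.6614, -0.1433, 0.16]
eef_rot: [[0.013, 0.766, 0.642], [1.0, 0.0, -0.02], [-0.015, 0.642, -0.766]]
force: [0.3, 0.3, 1.0]
grip_width: 0.6
grasp_force: 0.0
```

```bash
python3 - <<'E'
from h import *
from station import bot
goto(RK,(-34,0,24),1,2)
S=bot.get_image("scene")["color"];T=bot.get_image("top")["color"]
f=lambda I,c,r:cv2.resize(I[r:r+100,c:c+66],None,fx=6,fy=6,interpolation=cv2.INTER_CUBIC)
cv2.imwrite("pics/pre2.png",cv2.convertScaleAbs(np.hstack([f(S,185,205),f(T,290,80)]),alpha=1.5))
E
```

```text
t 8.7833 d [-0.0008 -0.001  -0.    ] rv [-0.1093 -0.0304 -0.1   ] J [ 1.0786  0.5854 -1.0111  2.1392  1.7837  0.3013 -1.3579] F [0.3124 0.3286 1.0471] grip 0.5995732560750606 0.0
```

View pics/pre2.png

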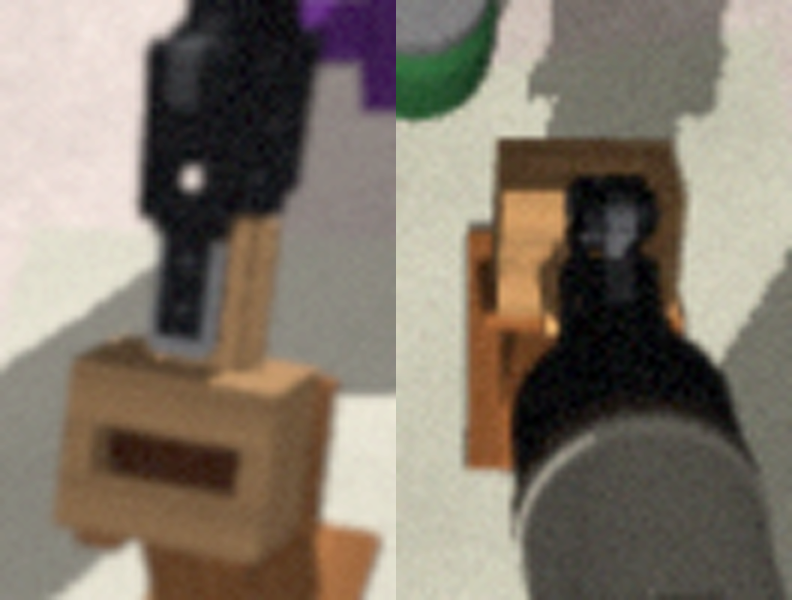

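The two fingers straddle the tabs. The front finger tip is at scene (216,264) and the tab is behind it at (211–230, 241–265). Closing.

Emit:
servo_tool(series=[[[0,0,0,0,0,0,0],[0,0,0,0,0,0,-0.2],[0,0,0,0,0,0,-0.4],[0,0,0,0,0,0,-0.6],[0,0,0,0,0,0,-1],[0,0,0,0,0,0,-1],[0,0,0,0,0,0,-1],[0,0,0,0,0,0,-1]]], newtons=80)

```text
t: 9.55
eef_pos: [0.6619, -0.1457, 0.1606]
eef_rot: [[0.017, 0.765, 0.643], [1.0, -0.004, -0.022], [-0.014, 0.644, -0.765]]
force: [-5.8, -0.0, 8.3]
grip_width: 0.176
grasp_force: 77.3
```

Emit:
servo_tool(series=[[[0,0,0.005,0,0,0,-1],[0,0,0.012,0,0,0,-1],[0,0,0.02,0,0,0,-1],[0,0,0.03,0,0,0,-1],[0,0,0.04,0,0,0,-1],[0,0,0.055,0,0,0,-1],[0,0,0.07,0,0,0,-1],[0,0,0.085,0,0,0,-1],[0,0,0.1,0,0,0,-1],[0,0,0.1,0,0,0,-1]]], newtons=100)

```text
t: 10.38
eef_pos: [0.6622, -0.1457, 0.2618]
eef_rot: [[0.017, 0.765, 0.644], [1.0, -0.003, -0.022], [-0.014, 0.644, -0.765]]
force: [0.6, 0.4, -2.5]
grip_width: 0.172
grasp_force: 97.3
```

```bash
python3 - <<'E'
from h import *
from station import bot
for sg in(1,-1):goto(TR,(-100,0,100),sg,2)
goto(TR,(-100,0,100),1,1)
S=bot.get_image("scene")["color"];T=bot.get_image("top")["color"]
f=lambda I,c,r:cv2.resize(I[r:r+120,c:c+80],None,fx=5,fy=5,interpolation=cv2.INTER_CUBIC)
cv2.imwrite("pics/lift.png",cv2.convertScaleAbs(np.hstack([f(S,180,190),f(T,290,70)]),alpha=1.5))
E
```

```text
t 10.3833 d [-0.0293  0.3425 -0.001 ] rv [2.8195 0.1166 2.6267] J [ 1.3059  0.4881 -1.2854  2.0643  1.1059  0.3797 -0.7239] F [ 0.6004  0.3942 -2.4602] grip 0.17215259791579943 97.34462857246399
t 10.3833 d [-0.0293  0.3425 -0.001 ] rv [ 115.7197    2.121  -137.6029] J [ 1.3059  0.4881 -1.2854  2.0643  1.1059  0.3797 -0.7239] F [ 0.6004  0.3942 -2.4602] grip 0.17215259791579943 97.34462857246399
t 10.3833 d [-0.0293  0.3425 -0.001 ] rv [-55.7427  -0.9707  70.9821] J [ 1.3059  0.4881 -1.2854  2.0643  1.1059  0.3797 -0.7239] F [ 0.6004  0.3942 -2.4602] grip 0.17215259791579943 97.34462857246399
```

View pics/lift.png

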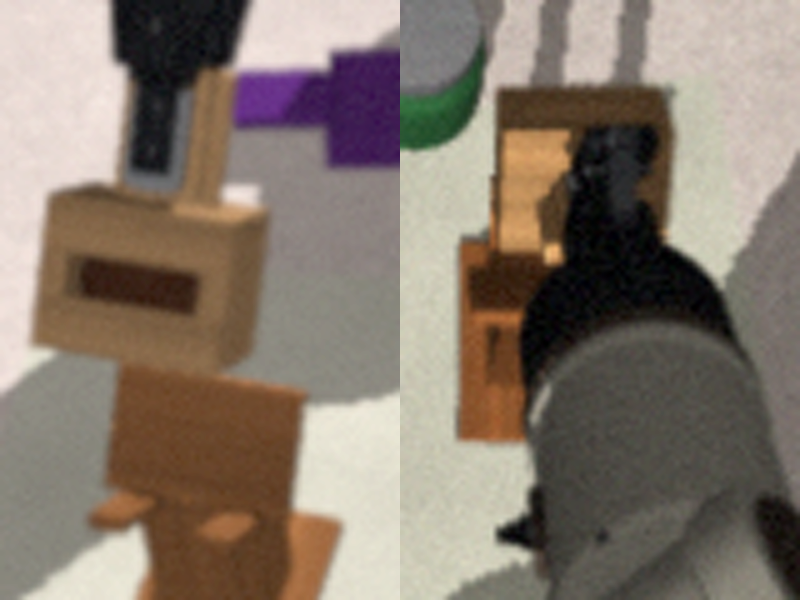

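Rack and cover hang cleanly as one from the fingers, and the stand below is empty at about scene (220,285). Now I'll carry them to the tray while turning.

Emit:
servo_tool(series=[[[0,0.01,0.005,-2.8,0,3.5,-1],[-0.002,0.025,0.01,-5.6,0,7,-1],[-0.004,0.045,0.015,-8.4,0,10.6,-1],[-0.006,0.065,0.02,-11,0,14,-1],[-0.008,0.085,0.02,-14,0,18,-1],[-0.01,0.105,0.02,-17,0,21,-1],[-0.012,0.125,0.02,-19.5,0,25,-1],[-0.015,0.145,0.02,-22,0,28.5,-1],[-0.015,0.16,0.02,-25,0,32,-1],[-0.015,0.17,0.02,-28,-0.5,35.5,-1]]])

```text
t: 11.32
eef_pos: [0.6455, 0.0269, 0.2783]
eef_rot: [[-0.544, 0.527, 0.652], [0.703, 0.711, 0.012], [-0.458, 0.465, -0.758]]
force: [0.2, 0.3, -2.8]
grip_width: 0.169
grasp_force: 97.4
```

Emit:
servo_tool(series=[[[0,0.02,0,-2.8,0,3.5,-1],[-0.002,0.04,0,-5.6,0,7,-1],[-0.004,0.06,0,-8.4,0,10.6,-1],[-0.006,0.08,0,-11,0,14,-1],[-0.008,0.1,0,-14,0,18,-1],[-0.01,0.12,0,-17,0,21,-1],[-0.012,0.14,0,-19.5,0,25,-1],[-0.015,0.155,0,-22,0,28.5,-1],[-0.015,0.165,0,-25,0,32,-1],[-0.015,0.17,0,-28,-0.5,35.5,-1]]])

```text
t: 12.15
eef_pos: [0.6304, 0.1968, 0.2783]
eef_rot: [[-0.766, -0.035, 0.642], [-0.009, 0.999, 0.044], [-0.643, 0.028, -0.765]]
force: [-0.1, 0.5, -2.6]
grip_width: 0.174
grasp_force: 97.6
```

```bash
python3 - <<'E'
from h import *
goto(TR,(-100,0,100),-1,2)
goto(TR,(-100,0,100),1,1)
E
```

```text
t 12.15 d [ 0.0024 -0.0001 -0.0175] rv [-57.4145  -3.9785  68.5077] J [ 0.6526  0.4653 -1.372   2.0769  1.3781  0.7604  0.0555] F [-0.0933  0.5007 -2.5839] grip 0.17424815159175913 97.57365703582764
t 12.15 d [ 0.0024 -0.0001 -0.0175] rv [ 0.403   0.0408 -0.3472] J [ 0.6526  0.4653 -1.372   2.0769  1.3781  0.7604  0.0555] F [-0.0933  0.5007 -2.5839] grip 0.17424815159175913 97.57365703582764
```

Emit:
servo_tool(series=[[[0,0,0,-4.1,-0.3,4.9,-1],[0,0,0,-8.2,-0.6,9.8,-1],[0,0,0,-12.3,-0.9,14.7,-1],[0,0,0,-16.4,-1.1,19.6,-1],[0,0,0,-20.5,-1.4,24.5,-1],[0,0,0,-24.6,-1.7,29.4,-1],[0,0,0,-28.7,-2,34.3,-1]]])

```text
t: 12.73
eef_pos: [0.6307, 0.1942, 0.2776]
eef_rot: [[-0.518, -0.564, 0.643], [-0.71, 0.703, 0.044], [-0.477, -0.434, -0.765]]
force: [0.7, 0.6, -2.7]
grip_width: 0.171
grasp_force: 97.6
```

Emit:
servo_tool(series=[[[0,0,0,-4.1,-0.3,4.9,-1],[0,0,0,-8.2,-0.6,9.8,-1],[0,0,0,-12.3,-0.9,14.7,-1],[0,0,0,-16.4,-1.1,19.6,-1],[0,0,0,-20.5,-1.4,24.5,-1],[0,0,0,-24.6,-1.7,29.4,-1],[0,0,0,-28.7,-2,34.3,-1],[0,0,0,-28.7,-2,34.3,-1],[0,0,0,-28.7,-2,34.3,-1]]])

```text
t: 13.48
eef_pos: [0.6309, 0.1944, 0.2781]
eef_rot: [[0.025, -0.766, 0.642], [-0.999, 0.008, 0.048], [-0.041, -0.643, -0.765]]
force: [0.5, -0.0, -3.2]
grip_width: 0.172
grasp_force: 97.6
```

```bash
python3 - <<'E'
from h import *
from station import bot
goto(TR,(-36,0,60),-1,2)
T0=bot.get_image("top")["color"];S=bot.get_image("scene")["color"]
f=lambda I,c,r:cv2.resize(I[r:r+120,c:c+80],None,fx=5,fy=5,interpolation=cv2.INTER_CUBIC)
cv2.imwrite("pics/over.png",cv2.convertScaleAbs(np.hstack([f(S,350,205),f(T0,140,80)]),alpha=1.5))
E
```

```text
t 13.4833 d [ 0.0125  0.0053 -0.092 ] rv [-0.3811 -0.0081  0.2462] J [ 0.6925  0.5351 -1.4472  2.0791  1.4273  0.8264  1.601 ] F [ 0.5452 -0.0292 -3.1732] grip 0.17173925940765888 97.61570334434509
```

View pics/over.png

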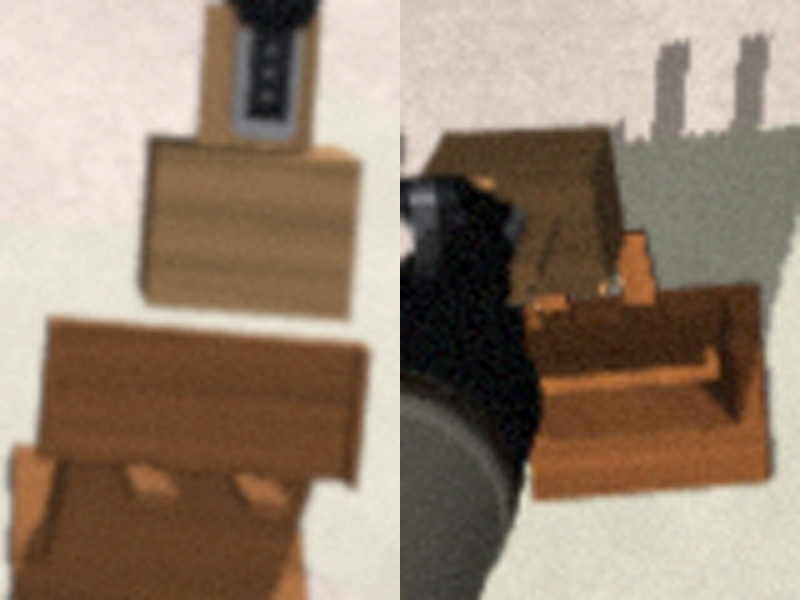

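The turned stack is flush, rack underside up, above the tray. Its corners in the scene view are at about (380,232), (422,237), (419.6,268.6) and (379.4,265.6). I'll check its offset in the hand.

```bash
python3 - <<'E'
from h import *
from station import bot
s=bot.observe();R=np.array(s["eef_rot"]);p=np.array(s["eef_pos"])
O=p+frame(2.6)@np.array([.034,0,-.028])
print("expected cover origin",O)
for X,u in(((-28,-35,52),(380,232.4)),((-28,35,52),(422,237)),((28,35,52),(419.6,268.6)),((28,-35,52),(379.4,265.6))):
    print(proj("scene",O+frame(2.6)@np.array(X)/1e3)[0]-u)
for X in((28,35,52),(28,-35,52),(-28,-35,52)): print(proj("top",O+frame(2.6)@np.array(X)/1e3))
print(frame(2.6))
goto(TR,(-31,0,34),-1,2)
E
```

```text
expected cover origin [0.6315 0.196  0.2348]
[2.4745 1.3133]
[ 1.5485 -0.2624]
[1.1755 0.4493]
[0.5148 0.2344]
[[147.5392 105.9646]]
[[180.3272 103.9658]]
[[176.12   114.0487]]
[[ 0.6421 -0.0292  0.766 ]
 [ 0.0454  0.999   0.    ]
 [-0.7653  0.0348  0.6428]]
t 13.5833 d [-0.0045  0.0054 -0.1132] rv [-0.3705  0.0412  0.2309] J [ 0.693   0.5347 -1.448   2.0785  1.4272  0.8268  1.6017] F [-0.0315 -0.4217 -3.268 ] grip 0.1733987377315509 97.61707663536072
```

Emit:
servo_tool(series=[[[0.004,0.001,-0.01,0,0,0,-1],[0.008,0.002,-0.022,-0.2,0,0.1,-1],[0.012,0.003,-0.034,-0.3,0,0.2,-1],[0.016,0.004,-0.046,-0.4,0,0.2,-1],[0.02,0.005,-0.058,-0.4,0,0.2,-1],[0.026,0.006,-0.072,-0.4,0,0.2,-1],[0.031,0.0075,-0.084,-0.4,0,0.2,-1],[0.031,0.0075,-0.084,-0.4,0,0.2,-1],[0.031,0.0075,-0.084,-0.4,0,0.2,-1]]])

```text
t: 14.33
eef_pos: [0.662, 0.2022, 0.1947]
eef_rot: [[0.03, -0.766, 0.642], [-0.999, -0.001, 0.045], [-0.034, -0.643, -0.765]]
force: [-0.8, 0.2, -1.7]
grip_width: 0.175
grasp_force: 97.4
```

Emit:
servo_tool(series=[[[-0.004,0,-0.003,0,0,0,-1],[-0.009,0,-0.0075,0,0,0,-1],[-0.014,0,-0.012,0,0,0,-1],[-0.019,0,-0.016,0,0,0,-1],[-0.024,0,-0.02,0,0,0,-1],[-0.029,0,-0.0245,0,0,0,-1],[-0.032,0,-0.027,0,0,0,-1],[-0.035,0,-0.0295,0,0,0,-1],[-0.035,0,-0.0295,0,0,0,-1]]])

```text
t: 15.08
eef_pos: [0.6265, 0.2022, 0.1654]
eef_rot: [[0.032, -0.766, 0.643], [-0.999, -0.003, 0.045], [-0.032, -0.643, -0.765]]
force: [-0.0, -0.0, -3.4]
grip_width: 0.174
grasp_force: 97.5
```

```bash
python3 - <<'E'
from h import *
goto(TR,(-31,2,28),-1,2)
E
```

```text
t 15.0833 d [-0.0045 -0.0003 -0.0036] rv [ 0.1395  0.0416 -0.1412] J [ 0.4792  0.6945 -1.2223  2.1667  1.779   0.8609  1.2859] F [-0.0452 -0.0261 -3.4044] grip 0.17418221990888247 97.45710968971252
```

Emit:
servo_tool(series=[[[-0.001,0,-0.001,0,0,0,-1],[-0.002,0,-0.0015,0,0,0,-1],[-0.003,0,-0.0025,0,0,0,-1],[-0.0035,0,-0.003,0,0,0,-1],[-0.0035,0,-0.003,0,0,0,-1]]])

```text
t: 15.5
eef_pos: [0.6239, 0.2021, 0.163]
eef_rot: [[0.031, -0.765, 0.643], [-0.999, -0.003, 0.045], [-0.033, -0.644, -0.764]]
force: [-0.2, -0.1, -2.9]
grip_width: 0.175
grasp_force: 97.5
```

Emit:
servo_tool(series=[[[-0.0008,0,-0.0006,0,0,0,-1],[-0.0015,0,-0.0013,0,0,0,-1],[-0.0015,0,-0.0013,0,0,0,-1]]])

```text
t: 15.75
eef_pos: [0.6233, 0.2022, 0.1626]
eef_rot: [[0.031, -0.764, 0.645], [-0.999, -0.003, 0.045], [-0.032, -0.646, -0.763]]
force: [1.6, 1.5, -1.1]
grip_width: 0.171
grasp_force: 97.7
```

Emit:
servo_tool(series=[[[-0.0008,0,-0.0006,0,0,0,-1],[-0.0008,0,-0.0006,0,0,0,-1],[-0.0008,0,-0.0006,0,0,0,-1]]])

```text
t: 16.0
eef_pos: [0.6231, 0.2022, 0.1625]
eef_rot: [[0.031, -0.763, 0.646], [-0.999, -0.002, 0.045], [-0.032, -0.646, -0.762]]
force: [5.0, -0.4, 2.1]
grip_width: 0.177
grasp_force: 97.8
```

Emit:
servo_tool(series=[[[0.0004,0,-0.0005,0,0,0,-1],[0.0008,0,-0.001,0,0,0,-1],[0.0008,0,-0.001,0,0,0,-1]]])

```text
t: 16.25
eef_pos: [0.6238, 0.2024, 0.1617]
eef_rot: [[0.031, -0.763, 0.646], [-0.999, -0.003, 0.045], [-0.032, -0.647, -0.762]]
force: [3.8, -0.2, 5.3]
grip_width: 0.173
grasp_force: 98.2
```

```bash
python3 - <<'E'
from h import *
goto(TR,(-31,2,28),-1,2)
E
```

```text
t 16.25 d [-0.0018 -0.0005  0.0001] rv [ 0.1293  0.2812 -0.0993] J [ 0.4733  0.6997 -1.2183  2.1767  1.7991  0.8681  1.2632] F [ 3.7793 -0.1608  5.2516] grip 0.1732976613889183 98.22984337806702
```

Emit:
servo_tool(series=[[[0.0005,0,-0.0006,0,0,0,-1],[0.001,0,-0.0012,0,0,0,-1],[0.001,0,-0.0012,0,0,0,-1]]])

```text
t: 16.5
eef_pos: [0.6242, 0.2028, 0.1611]
eef_rot: [[0.032, -0.762, 0.646], [-0.999, -0.004, 0.045], [-0.031, -0.647, -0.762]]
force: [-4.1, -2.0, 13.4]
grip_width: 0.169
grasp_force: 100.0
```

Emit:
servo_tool(series=[[[0.0005,0,-0.0006,0,0,0,-1],[0.001,0,-0.0012,0,0,0,-1],[0.001,0,-0.0012,0,0,0,-1]]])

```text
t: 16.75
eef_pos: [0.6243, 0.2037, 0.1608]
eef_rot: [[0.033, -0.762, 0.647], [-0.999, -0.005, 0.045], [-0.031, -0.648, -0.761]]
force: [-14.3, -4.9, 25.3]
grip_width: 0.175
grasp_force: 102.1
```

Emit:
servo_tool(series=[[[-0.001,-0.0008,0.0014,0,0,0,-1],[-0.001,-0.0008,0.0014,0,0,0,-1],[-0.001,-0.0008,0.0014,0,0,0,-0.7],[-0.001,-0.0008,0.0014,0,0,0,-0.5],[-0.001,-0.0008,0.0014,0,0,0,-0.3],[-0.001,-0.0008,0.0014,0,0,0,-0.1],[-0.001,-0.0008,0.0014,0,0,0,-0.1],[-0.001,-0.0008,0.0014,0,0,0,-0.1]]])

```text
t: 17.42
eef_pos: [0.6229, 0.201, 0.1584]
eef_rot: [[0.031, -0.766, 0.642], [-0.999, -0.003, 0.045], [-0.033, -0.643, -0.765]]
force: [-0.5, 0.4, 0.6]
grip_width: 0.45
grasp_force: 0.0
```

Emit:
servo_tool(series=[[[-0.01,0,0.012,0,0,0,-0.1],[-0.02,-0.001,0.024,0,0,0,-0.1],[-0.035,-0.002,0.042,0,0,0,-0.1],[-0.05,-0.003,0.06,0,0,0,0],[-0.05,-0.003,0.06,0,0,0,0.4],[-0.05,-0.003,0.06,0,0,0,0.4],[-0.05,-0.003,0.06,0,0,0,0.4]]])

```text
t: 18.0
eef_pos: [0.574, 0.1974, 0.2188]
eef_rot: [[0.029, -0.765, 0.644], [-0.999, -0.002, 0.043], [-0.032, -0.644, -0.764]]
force: [0.3, 0.2, 0.5]
grip_width: 0.701
grasp_force: 0.0
```

```bash
python3 - <<'E'
from h import *
from station import bot
goto(TR,(-100,0,32),1,1)
goto(TR,(-100,0,32),-1,1)
T0=bot.get_image("top")["color"];S=bot.get_image("scene")["color"]
f=lambda I,c,r:cv2.resize(I[r:r+100,c:c+80],None,fx=5,fy=5,interpolation=cv2.INTER_CUBIC)
cv2.imwrite("pics/placed.png",cv2.convertScaleAbs(np.hstack([f(S,350,225),f(T0,140,90)]),alpha=1.5))
E
```

```text
t 18.0 d [ 0.0068 -0.0006 -0.0017] rv [ 57.9939   4.0809 -68.8545] J [ 0.6185  0.5254 -1.3931  2.2392  1.5929  0.8187  1.3427] F [0.2808 0.1742 0.528 ] grip 0.7009246352102918 0.0
t 18.0 d [ 0.0068 -0.0006 -0.0017] rv [-57.7164  -3.9106  68.7946] J [ 0.6185  0.5254 -1.3931  2.2392  1.5929  0.8187  1.3427] F [0.2808 0.1742 0.528 ] grip 0.7009246352102918 0.0
```

View pics/placed.png

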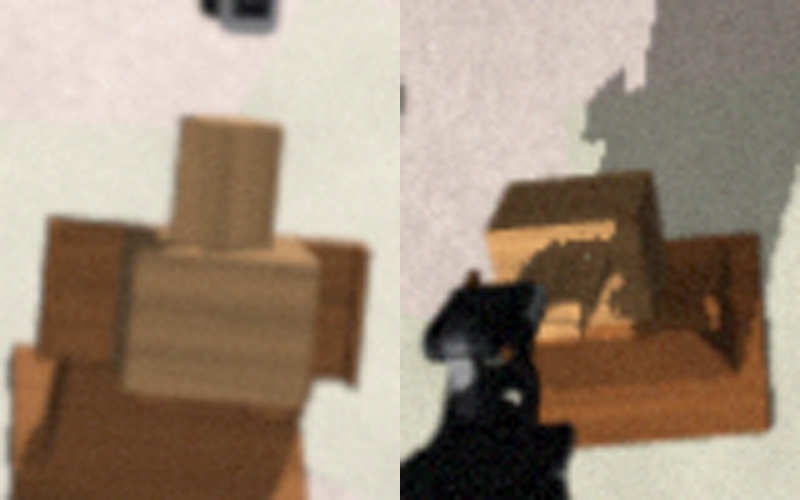

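The stack sits flush on the tray. Rack corners in the scene view are at (377,274), (413.4,277.4), (411,306.6) and (374.4,302.4), and the tab end runs from (386.4,248.6) to (406.6,250.4).

Emit:
servo_tool(series=[[[-0.005,0,0.006,4.5,0.3,-5.3,0.4],[-0.01,0,0.012,9,0.6,-10.6,0.4],[-0.01,0,0.012,13.4,0.9,-15.9,0.4],[-0.01,0,0.012,17.9,1.2,-21.2,0.4],[-0.01,0,0.012,22.3,1.5,-26.5,0.4],[-0.01,0,0.012,26.8,1.8,-31.8,0.4],[-0.01,0,0.012,31.2,2.1,-37,0.4]]])

```text
t: 18.68
eef_pos: [0.5636, 0.1982, 0.2303]
eef_rot: [[-0.555, -0.527, 0.643], [-0.66, 0.75, 0.045], [-0.506, -0.399, -0.764]]
force: [-0.4, -0.1, -1.0]
grip_width: 0.702
grasp_force: 0.0
```

Emit:
servo_tool(series=[[[0,0,0,4.5,0.3,-5.3,0.4],[0,0,0,9,0.6,-10.6,0.4],[0,0,0,13.4,0.9,-15.9,0.4],[0,0,0,17.9,1.2,-21.2,0.4],[0,0,0,22.3,1.5,-26.5,0.4],[0,0,0,26.8,2,-31.8,0.4],[0,0,0,26.8,2,-31.8,0.4],[0,0,0,26.8,2,-31.8,0.4]]])

```text
t: 19.35
eef_pos: [0.5636, 0.1982, 0.2306]
eef_rot: [[-0.766, -0.032, 0.642], [-0.004, 0.999, 0.045], [-0.643, 0.032, -0.766]]
force: [-0.5, -0.4, 0.2]
grip_width: 0.699
grasp_force: 0.0
```

```bash
python3 - <<'E'
from h import *
S="scene";T="top"
x=fit([(S,(-28,-35,52),(377,274.4)),(S,(-28,35,52),(413.4,277.4)),(S,(28,35,52),(411,306.6)),(S,(28,-35,52),(374.4,302.4)),(S,(-78,-20,36),(386.4,248.6)),(S,(-78,20,36),(406.6,250.4)),
(T,(28,35,52),(162,127)),(T,(28,-35,52),(190.6,124.4)),(T,(-28,35,52),(157.2,136.4))],z=.12,p0=(.62,.2,.12,.026))
CV=(x[:3],frame(x[3]*100))
goto(CV,(-34,0,33),1,1);goto(TR,(-34,0,33),1,1)
E
```

```text
[0.6235 0.2032 0.1156] yaw 1.9285684721597613
[[-0.2926 -0.387 ]
 [ 0.0769 -0.0063]
 [-0.5041 -0.5744]
 [-0.442   0.1023]
 [-0.265  -0.7314]
 [ 0.2588 -0.7141]
 [-0.7441 -1.4204]
 [-0.5335 -0.3775]
 [-0.8238 -0.9008]]
t 19.35 d [ 0.0634  0.0038 -0.0677] rv [-0.3576 -0.0194 -0.617 ] J [ 0.6626  0.4951 -1.4469  2.2466  1.5426  0.8117 -0.1989] F [-0.4559 -0.4387  0.2249] grip 0.6987922369030868 0.0
t 19.35 d [ 0.0604  0.0015 -0.0633] rv [ 0.1568 -0.0179 -0.1855] J [ 0.6626  0.4951 -1.4469  2.2466  1.5426  0.8117 -0.1989] F [-0.4559 -0.4387  0.2249] grip 0.6987922369030868 0.0
```

Emit:
servo_tool(series=[[[0.009,0,-0.001,0,0,-0.3,0.4],[0.02,0.001,-0.014,0,0,-0.4,0.4],[0.032,0.001,-0.028,0,0,-0.4,0.4],[0.044,0.002,-0.042,0,0,-0.4,0.4],[0.054,0.003,-0.054,0,0,-0.4,0.4],[0.064,0.003,-0.066,0,0,-0.4,0.4],[0.064,0.003,-0.066,0,0,-0.4,0.4],[0.064,0.003,-0.066,0,0,-0.4,0.4]]])

```text
t: 20.02
eef_pos: [0.6274, 0.2014, 0.1641]
eef_rot: [[-0.767, -0.024, 0.641], [0.003, 0.999, 0.041], [-0.642, 0.033, -0.766]]
force: [0.4, 0.9, -0.5]
grip_width: 0.698
grasp_force: 0.0
```

Emit:
servo_tool(series=[[[0,0,0,0,0,0,0.2],[0,0,0,0,0,0,0.1],[0,0,0,0,0,0,0],[0,0,0,0,0,0,-0.1],[0,0,0,0,0,0,-0.2],[0,0,0,0,0,0,-0.2]]], newtons=30)

```text
t: 20.52
eef_pos: [0.6274, 0.2014, 0.1662]
eef_rot: [[-0.765, -0.024, 0.644], [0.003, 0.999, 0.04], [-0.645, 0.033, -0.764]]
force: [-4.7, -1.4, 5.7]
grip_width: 0.46
grasp_force: 29.9
```

Emit:
servo_tool(series=[[[-0.0003,0,0.0003,0,0,0,-0.5],[-0.0003,0,0.0003,0,0,0,-0.5],[-0.0003,0,0.0003,0,0,0,-0.5]]], newtons=80)

```text
t: 20.77
eef_pos: [0.6273, 0.2015, 0.1664]
eef_rot: [[-0.765, -0.023, 0.644], [0.003, 0.999, 0.04], [-0.644, 0.033, -0.764]]
force: [-4.4, -1.4, 6.6]
grip_width: 0.452
grasp_force: 80.5
```

Emit:
servo_tool(series=[[[0.002,0,0.0016,0,0,0,-0.5],[0.005,0,0.004,0,0,0,-0.5],[0.008,0,0.0067,0,0,0,-0.5],[0.012,0.0005,0.01,0,0,0,-0.5],[0.017,0.001,0.0143,0,0,0,-0.5],[0.022,0.001,0.0185,0,0,0,-0.5],[0.028,0.0012,0.0235,0,0,0,-0.5],[0.034,0.0015,0.0286,0,0,0,-0.5],[0.042,0.002,0.0353,0,0,0,-0.5],[0.05,0.002,0.042,0,0,0,-0.5]]])

```text
t: 21.6
eef_pos: [0.6781, 0.2031, 0.2081]
eef_rot: [[-0.765, -0.023, 0.643], [0.004, 0.999, 0.04], [-0.644, 0.034, -0.765]]
force: [0.4, 0.0, -1.3]
grip_width: 0.454
grasp_force: 80.2
```

```bash
sed -i 's/from_euler("zy"/from_euler("ZY"/' h.py; python3 - <<'E'
from h import *
from station import bot
S,T="scene","top"
print("rack");x=fit([(S,(-28,-35,52),(197.5,265.5)),(S,(-28,35,52),(229.7,270.8)),(S,(28,35,52),(227.5,298.8)),(S,(28,-35,52),(194.3,292.5)),(S,(-28,35,0),(238.5,266.3)),
(T,(28,35,52),(306.8,103.3)),(T,(28,-35,52),(336,103.3)),(T,(-28,35,52),(307.2,111.7)),(T,(-28,-35,52),(338.2,112.2)),(T,(-78,20,16),(314.8,135.5)),(T,(-78,-20,16),(332.7,135.5))])
goto(TR,(-34,0,100),1,1)
T0=bot.get_image("top")["color"];S0=bot.get_image("scene")["color"]
f=lambda I,c,r:cv2.resize(I[r:r+120,c:c+80],None,fx=5,fy=5,interpolation=cv2.INTER_CUBIC)
cv2.imwrite("pics/lift2.png",cv2.convertScaleAbs(np.hstack([f(S0,350,235),f(T0,140,70)]),alpha=1.6))
E
```

```text
rack
[ 0.6646 -0.1447  0.1167] yaw -1.963802721543928
[[-0.9895 -0.5951]
 [ 1.0514  0.0346]
 [-0.2117  0.2029]
 [-0.9858  0.1824]
 [-0.8504  0.0235]
 [-0.5884 -0.2119]
 [-0.6392 -0.0172]
 [ 0.119   0.2148]
 [-0.2407 -0.0777]
 [-0.2956  0.2708]
 [-0.259   0.3879]]
t 21.6 d [-0.0029  0.0007  0.0022] rv [-1.938   0.0152  1.3079] J [ 0.4965  0.6765 -1.2318  2.0329  1.6386  0.8349 -0.0957] F [ 0.3908  0.045  -1.2643] grip 0.45408401437734563 80.18196048215032
```

View pics/lift2.png

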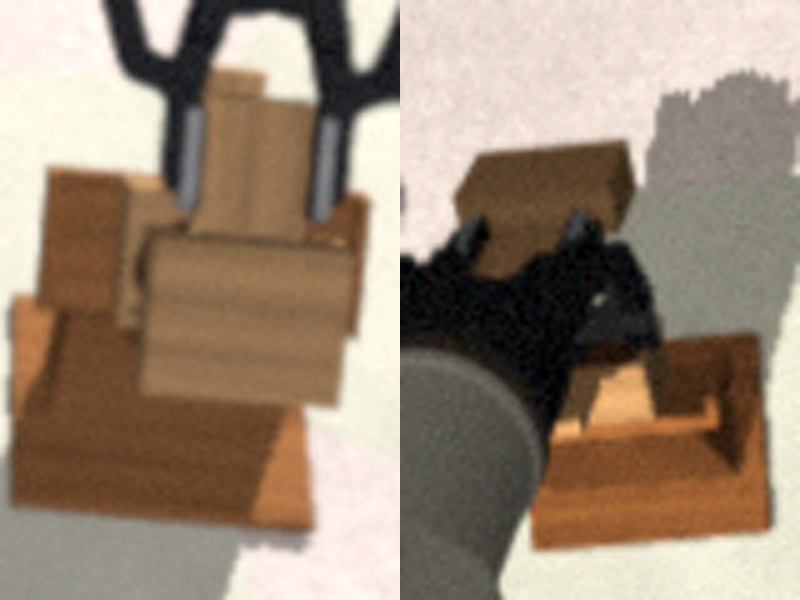

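The rack hangs alone from the fingers by its wide tab's side edges at scene (386–418, 258–278), and the cover stays on the tray behind it. Next I'll carry the rack back to the stand.

Emit:
servo_tool(series=[[[0.003,0,0.015,0,0,0,-0.5],[0.005,0,0.03,0,0,0,-0.5],[0.008,-0.01,0.045,0,0,0,-0.5],[0.01,-0.03,0.06,0,0,-0.5,-0.5],[0.012,-0.055,0.07,0,0,-1,-0.5],[0.015,-0.085,0.07,0,0,-1.5,-0.5],[0.018,-0.115,0.07,0,0,-2,-0.5],[0.02,-0.145,0.07,0,0,-2.5,-0.5],[0.022,-0.175,0.07,0,0,-3,-0.5],[0.022,-0.205,0.07,0,0,-3.5,-0.5]]])

```text
t: 22.53
eef_pos: [0.699, -0.0036, 0.2773]
eef_rot: [[-0.764, 0.039, 0.644], [0.051, 0.999, 0.0], [-0.643, 0.033, -0.765]]
force: [0.6, 0.3, -1.3]
grip_width: 0.454
grasp_force: 80.4
```

Emit:
servo_tool(series=[[[0,-0.025,0,0,0,-0.2,-0.5],[0,-0.05,0,0,0,-0.4,-0.5],[0,-0.075,0,0,0,-0.6,-0.5],[0,-0.1,0,0,0,-0.9,-0.5],[0,-0.12,0,0,0,-0.9,-0.5],[0,-0.135,-0.01,0,0,-0.9,-0.5],[0,-0.144,-0.02,0,0,-0.9,-0.5],[0,-0.144,-0.03,0,0,-0.9,-0.5],[0,-0.144,-0.03,0,0,-0.9,-0.5],[0,-0.144,-0.03,0,0,-0.9,-0.5]]])

```text
t: 23.37
eef_pos: [0.6984, -0.1443, 0.2461]
eef_rot: [[-0.764, 0.052, 0.643], [0.062, 0.998, -0.007], [-0.642, 0.034, -0.766]]
force: [-0.0, 0.6, 0.0]
grip_width: 0.454
grasp_force: 80.5
```

```bash
cat >> h.py <<'E'
RK=(np.array([.6646,-.1447,.1167]),frame(-1.8))
TR=(np.array([.6205,.2013,.12]),frame(2.9))
def loc(F):
    from station import bot
    s=bot.observe(); print("local mm",F[1].T@(np.array(s["eef_pos"])-F[0])*1e3,"t",s["t"],"F",np.array(s["force"]),"local F",F[1].T@np.array(s["force"]),"J",np.array(s["joints"]))
E
python3 - <<'E'
from h import *
loc(RK);goto(RK,(-40,0,60),1,1);goto(RK,(-40,0,12),1,1)
E
```

```text
local mm [-77.3929   1.4486 109.0551] t 23.3667 F [-0.032   0.6026  0.044 ] local F [-0.0664  0.6013 -0.0107] J [ 1.2711  0.7231 -1.3883  1.9957  1.3711  0.5742  0.6461]
t 23.3667 d [-0.0136 -0.001  -0.0602] rv [-1.9582  0.0422  1.1666] J [ 1.2711  0.7231 -1.3883  1.9957  1.3711  0.5742  0.6461] F [-0.032   0.6026  0.044 ] grip 0.4539185346489619 80.52018812159076
t 23.3667 d [-0.0503  0.0001 -0.091 ] rv [-1.9582  0.0422  1.1666] J [ 1.2711  0.7231 -1.3883  1.9957  1.3711  0.5742  0.6461] F [-0.032   0.6026  0.044 ] grip 0.4539185346489619 80.52018812159076
```

Emit:
servo_tool(series=[[[-0.003,0,-0.012,0,0,0,-0.5],[-0.006,0,-0.025,0,0,0,-0.5],[-0.009,-0.001,-0.04,0,0,0,-0.5],[-0.012,-0.001,-0.052,0,0,0,-0.5],[-0.0136,-0.001,-0.06,0,0,0,-0.5],[-0.0136,-0.001,-0.06,0,0,0,-0.5],[-0.0136,-0.001,-0.06,0,0,0,-0.5]]])

```text
t: 23.95
eef_pos: [0.6858, -0.1452, 0.1879]
eef_rot: [[-0.763, 0.051, 0.644], [0.061, 0.998, -0.007], [-0.644, 0.034, -0.765]]
force: [-0.5, -0.3, -0.8]
grip_width: 0.45
grasp_force: 80.5
```

Emit:
servo_tool(series=[[[-0.005,0,-0.0042,0,0,0,-0.5],[-0.011,0,-0.0092,0,0,0,-0.5],[-0.017,0.0005,-0.0143,0,0,0,-0.5],[-0.023,0.0005,-0.0193,0,0,0,-0.5],[-0.028,0.001,-0.0235,0,0,0,-0.5],[-0.032,0.001,-0.0268,0,0,0,-0.5],[-0.0345,0.001,-0.029,0,0,0,-0.5],[-0.0345,0.001,-0.029,0,0,0,-0.5]]])

```text
t: 24.62
eef_pos: [0.6506, -0.1457, 0.1583]
eef_rot: [[-0.763, 0.054, 0.644], [0.063, 0.998, -0.009], [-0.643, 0.034, -0.765]]
force: [-0.1, 0.3, -1.3]
grip_width: 0.454
grasp_force: 80.5
```

```bash
python3 - <<'E'
from h import *
loc(RK)
E
```

```text
local mm [-40.834   -1.4537  15.9938] t 24.6167 F [-0.1401  0.313  -1.2566] local F [ 0.8663  0.3085 -0.9225] J [ 1.2571  0.7626 -1.258   2.1569  1.7747  0.4864  0.284 ]
```

Descending in small steps, watching for contact.

Emit:
servo_tool(series=[[[-0.001,0.0003,-0.0008,0,0,0,-0.5],[-0.002,0.0006,-0.0016,0,0,0,-0.5],[-0.003,0.001,-0.0025,0,0,0,-0.5],[-0.004,0.001,-0.0033,0,0,0,-0.5],[-0.004,0.001,-0.0033,0,0,0,-0.5]]])

```text
t: 25.03
eef_pos: [0.6469, -0.1446, 0.1551]
eef_rot: [[-0.763, 0.054, 0.644], [0.063, 0.998, -0.009], [-0.643, 0.034, -0.765]]
force: [0.5, 0.2, -1.8]
grip_width: 0.451
grasp_force: 80.5
```

Emit:
servo_tool(series=[[[-0.0008,0,-0.0006,0,0,0,-0.5],[-0.0015,0,-0.0013,0,0,0,-0.5],[-0.0015,0,-0.0013,0,0,0,-0.5]]])

```text
t: 25.28
eef_pos: [0.6455, -0.1447, 0.1539]
eef_rot: [[-0.763, 0.054, 0.644], [0.063, 0.998, -0.009], [-0.643, 0.034, -0.765]]
force: [-0.5, -0.1, -0.6]
grip_width: 0.455
grasp_force: 80.5
```

```bash
python3 - <<'E'
from h import *
loc(RK)
E
```

```text
local mm [-40.7292  -0.597    9.3009] t 25.2833 F [-0.5005 -0.1115 -0.577 ] local F [ 0.1227 -0.1271 -0.7514] J [ 1.2622  0.7692 -1.2594  2.1706  1.8048  0.4911  0.2586]
```

Emit:
servo_tool(series=[[[-0.0008,0,-0.0006,0,0,0,-0.5],[-0.0015,0,-0.0013,0,0,0,-0.5],[-0.0015,0,-0.0013,0,0,0,-0.5]]])

```text
t: 25.53
eef_pos: [0.6452, -0.1447, 0.1537]
eef_rot: [[-0.762, 0.053, 0.646], [0.062, 0.998, -0.009], [-0.645, 0.034, -0.763]]
force: [4.0, -0.1, 1.4]
grip_width: 0.454
grasp_force: 80.5
```

Emit:
servo_tool(series=[[[-0.0008,0,-0.0006,0,0,0,-0.5],[-0.0015,0,-0.0013,0,0,0,-0.5],[-0.0015,0,-0.0013,0,0,0,-0.5]]])

```text
t: 25.78
eef_pos: [0.6449, -0.1447, 0.1536]
eef_rot: [[-0.76, 0.053, 0.648], [0.062, 0.998, -0.009], [-0.647, 0.034, -0.762]]
force: [6.8, -0.2, 1.9]
grip_width: 0.451
grasp_force: 80.8
```

```bash
python3 - <<'E'
from h import *
loc(RK)
E
```

```text
local mm [-40.8811  -0.6378   8.6428] t 25.7833 F [ 6.8378 -0.1788  1.9191] local F [2.9266 0.0361 6.4734] J [ 1.2659  0.7729 -1.2618  2.1751  1.8221  0.4924  0.2461]
```

Emit:
servo_tool(series=[[[0.0008,0,0,0,0,0,-0.5],[0.0014,0,-0.0007,0,0,0,-0.5],[0.002,0,-0.0014,0,0,0,-0.5],[0.0026,0,-0.0018,0,0,0,-0.5],[0.0026,0,-0.0018,0,0,0,-0.5]]])

```text
t: 26.2
eef_pos: [0.6468, -0.1446, 0.1515]
eef_rot: [[-0.761, 0.053, 0.647], [0.062, 0.998, -0.009], [-0.646, 0.033, -0.763]]
force: [2.1, 0.9, 7.1]
grip_width: 0.457
grasp_force: 81.8
```

Emit:
servo_tool(series=[[[0.0005,0,-0.0006,0,0,0,-0.5],[0.001,0,-0.0012,0,0,0,-0.5],[0.001,0,-0.0012,0,0,0,-0.5]]])

```text
t: 26.45
eef_pos: [0.6471, -0.1442, 0.1513]
eef_rot: [[-0.761, 0.053, 0.647], [0.06, 0.998, -0.011], [-0.646, 0.031, -0.762]]
force: [-18.3, -0.1, 27.4]
grip_width: 0.454
grasp_force: 85.0
```

```bash
python3 - <<'E'
from h import *
loc(RK)
E
```

```text
local mm [-37.7485  -0.05     8.7792] t 26.45 F [-18.2982  -0.1108  27.3859] local F [-32.7326  -0.6855   3.5957] J [ 1.2572  0.7803 -1.2581  2.1719  1.8309  0.5006  0.2414]
```

The rack is against the foot stops, as predicted. I'll ease off the force, release and retreat.

Emit:
servo_tool(series=[[[-0.0009,0,0.001,0,0,0,-0.5],[-0.0009,0,0.001,0,0,0,-0.5],[-0.0009,0,0.001,0,0,0,-0.1],[-0.0009,0,0.001,0,0,0,0.1],[-0.0009,0,0.001,0,0,0,0.3],[-0.0009,0,0.001,0,0,0,0.4],[-0.0009,0,0.001,0,0,0,0.4],[-0.0009,0,0.001,0,0,0,0.4]]])

```text
t: 27.12
eef_pos: [0.6447, -0.1447, 0.1486]
eef_rot: [[-0.764, 0.054, 0.643], [0.063, 0.998, -0.009], [-0.642, 0.034, -0.766]]
force: [-0.3, 0.5, 0.5]
grip_width: 0.698
grasp_force: 0.0
```

Emit:
servo_tool(series=[[[-0.01,0,0.012,0,0,0,0.4],[-0.02,0,0.024,0,0,0,0.4],[-0.035,0,0.042,0,0,0,0.4],[-0.05,0,0.06,0,0,0,0.4],[-0.07,0,0.09,0,0,0,0.4],[-0.1,0,0.13,0,0,0,0.4],[-0.13,0,0.16,0,0,0,0.4],[-0.16,0,0.18,0,0,0,0.4],[-0.16,0,0.18,0,0,0,0.4],[-0.16,0,0.18,0,0,0,0.4]]])

```text
t: 27.95
eef_pos: [0.5277, -0.1284, 0.2311]
eef_rot: [[-0.826, 0.016, 0.563], [0.048, 0.998, 0.043], [-0.561, 0.063, -0.825]]
force: [-0.5, -0.2, -0.3]
grip_width: 0.697
grasp_force: 0.0
```

```bash
python3 - <<'E'
from h import *
from station import bot
loc(RK)
S0=bot.get_image("scene")["color"];T0=bot.get_image("top")["color"]
# pale-wood mask blobs, dark egg
for n,I in(("scene",S0),("top",T0)):
    cv2.imwrite(f"pics/{n}_end.png",I)
    for name,F,pts in(("rack",RK,[(-28,-35,24),(-28,35,24),(28,35,24),(28,-35,24),(0,0,24),(-60,0,8),(-55,0,4)]),("cover",(TR[0]+TR[1][:,0]*.004,TR[1]),[(0,0,26),(0,10,26),(0,-10,26),(-26.5,0,28),(0,-33.5,28),(0,33.5,28),(-60,0,28),(-15,-28,4)])):
        for X in pts:
            u=proj(n,F[0]+F[1]@np.array(X)/1e3)[0].round().astype(int); print(n,name,X,u,I[u[1]-1:u[1]+2,u[0]-1:u[0]+2].mean((0,1)).round())
E
```

```text
local mm [-175.9228   12.0173  -31.7202] t 27.95 F [-0.4525 -0.1564 -0.315 ] local F [-0.0462 -0.1705 -0.5452] J [ 1.7196  0.3234 -1.5165  2.2739  0.4002  0.294   1.4859]
scene rack (-28, -35, 24) [201 263] [68. 79. 87.]
scene rack (-28, 35, 24) [235 268] [50. 72. 93.]
scene rack (28, 35, 24) [231 296] [28. 45. 64.]
scene rack (28, -35, 24) [198 290] [72. 81. 86.]
scene rack (0, 0, 24) [216 279] [47. 67. 87.]
scene rack (-60, 0, 8) [222 249] [47. 66. 86.]
scene rack (-55, 0, 4) [222 251] [47. 67. 86.]
scene cover (0, 0, 26) [392 286] [15. 25. 42.]
scene cover (0, 10, 26) [397 287] [17. 25. 43.]
scene cover (0, -10, 26) [387 286] [15. 23. 41.]
scene cover (-26.5, 0, 28) [393 273] [47. 67. 86.]
scene cover (0, -33.5, 28) [375 285] [41. 59. 76.]
scene cover (0, 33.5, 28) [409 288] [41. 60. 79.]
scene cover (-60, 0, 28) [395 257] [50. 71. 91.]
scene cover (-15, -28, 4) [377 276] [48. 69. 88.]
top rack (-28, -35, 24) [337 123] [77. 90. 98.]
top rack (-28, 35, 24) [307 123] [36. 59. 79.]
top rack (28, 35, 24) [306 114] [ 89. 102. 107.]
top rack (28, -35, 24) [334 114] [76. 89. 95.]
top rack (0, 0, 24) [321 119] [25. 38. 51.]
top rack (-60, 0, 8) [323 136] [22. 36. 49.]
top rack (-55, 0, 4) [322 136] [23. 37. 50.]
top cover (0, 0, 26) [176 140] [ 6. 11. 21.]
top cover (0, 10, 26) [172 140] [10. 16. 30.]
top cover (0, -10, 26) [180 139] [ 7. 11. 21.]
top cover (-26.5, 0, 28) [174 144] [20. 31. 44.]
top cover (0, -33.5, 28) [189 138] [18. 29. 40.]
top cover (0, 33.5, 28) [162 140] [44. 53. 65.]
top cover (-60, 0, 28) [171 150] [24. 37. 51.]
top cover (-15, -28, 4) [188 150] [ 63.  98. 131.]
```

```bash
python3 -c "
from station import bot
print(bot.hand_in())"
```

```text
the job is handed in; nothing more can be done
None
```

The job is handed in at about 28 s on the robot's clock: the egg lies in the cover on the tray and the rack is back on its stand underside up. I confirmed this final state from pixel colours at the expected positions, not by eye, because the 10 pictures were used up.

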